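# Centre the tasting cup on the coffee scale and tare it

### The arm

A 6-joint arm with a two-finger parallel gripper is mounted at the origin on the work surface. World frame = base frame: x ahead of the robot, y to its left, z up, the work surface at z = 0. Lengths are in m, angles in rad, forces in N, time in s.
With the tool pointing down it reaches from about 0.35 to 0.8 m from the base axis. Payload 7.3 kg.
Tool frame: the origin (TCP) lies between the finger pads; the fingertips stand 25 mm ahead of it and the grasp point (between the pads) lies 6 mm ahead of it (r.tip_extent is the distance from the TCP to the fingertips, in m); z points along the fingers, y is the line along which they close (so a half turn about z gives the same grasp; the last joint's range is limited). The gripper opens to 85 mm and grips with 20 to 120 N. Pads are 22 mm wide; open, the fingers measure 114 mm over their backs; the gripper's body (76 mm by 85 mm) begins 54 mm behind the grasp point. The pads swing forward as they close: fully open they stand 13 mm farther back than shut.
Start: joints at [0.971, 0.342, 1.524, -0, 1.275, -0.146], TCP at [0.23, 0.472, 0.256] pointing down, gripper open.
Joint ranges: [-2.53, 2.53], [-0.77, 2.02], [0.04, 2.7], [-1, 4.14], [0.28, 2.66], [-3.11, 3.11]. Speed limits (rad/s): [2.57, 2.57, 3.14, 3.14, 3.14, 3.14].

### API

Orientations are given as a unit quaternion [x, y, z, w].
In Python, from workcell import r, command_gripper, optics gives the robot as it stands. The module is installed in compiled form; this text tells all that it offers. Calls block until the motion is done:
- r.reach(position, orientation): joint-space move of the TCP to a pose.
- r.move_straight(position, orientation=None, speed=0.15, max_force=None): straight line of the TCP; orientation=None keeps the orientation; speed is the mean speed in m/s. With max_force (N) it stops when the force on the tool has changed by that much, and returns True; else False.
- r.movej(angles): joint-space move.
- command_gripper(opening, force=None): finger opening in m; force is the grip in N (None keeps the last); returns when the fingers have stopped.
- r.hold(seconds).
- r.solve_ik(position, orientation): joint angles nearest the present ones, or None.
- r.read_state(): the state.
- optics.get_image(name): name is "scene" or "top" or "wrist"; returns (picture, depth): 420x560x3 uint8, red, green, blue; 420x560 float32, m along the optical axis (not along the pixel's ray), 0 where there is no reading.
- optics.camera_model(name): a dict with "K" (3x3 intrinsics, pixels), "R" (3x3) and "t" (3): a world point X has camera coordinates R X + t; the wrist camera has in their place "tool_from_camera" (4x4, takes a point from camera to tool coordinates, whose origin is the TCP and whose axes are the flange's). Camera axes: x right, y down, z forward; pixel columns grow to the right and rows downward; lengths in m; the calibration is good to about 2 mm. A picture is of the moment at which its call begins: read the wrist's pose just before it. camera_model takes no time and is no camera call.
A pose or a line that the arm cannot do raises r.PlanningError and nothing moves.
- r.finish_job(): hands the job in; it is judged then, once.
The state is a dict: "time_s": time; "joint_positions": joint angles; "dq": joint speeds; "tau": joint torques, N m; "eef_pos": TCP position; "eef_rot": TCP orientation; "contact_force": force on the tool from outside, world axes, zero at the start; "torque": the same for the moment, N m; "grip_width": finger opening in m; "grip_force": force on a finger pad.
Only numpy, scipy, OpenCV 4.12 (cv2) and the standard library are available. Lean on these libraries where they do the work, as an engineer would, in place of code of your own. Each camera call takes 0.05 s, during which the arm holds its last target. There are 200 camera calls.

### The job

The footed tasting cup stands off-centre on the small round pan of the bar scale. With a fingertip, nudge it by light, low taps until its foot stands wholly inside the ring engraved round the middle of the pan; do not grip or lift it, tip it over or knock it off. Then press the scale's tare button right down and let it come up again, leaving the cup centred and the other things on the bar where they are.

Things in the scene. Friction and masses are not known exactly. Their poses are not given: they have to be found in the camera images.
- cup: White stoneware tasting cup without a handle, 56 mm tall, 140 g (varies), on a narrow flat foot 32 mm across. It widens to its belly, 52 mm across from 12 to 16 mm above the foot, and tapers to 46 mm across at the open rim; wall 4 mm. Origin: centre of the foot's underside; z up. It slides when pushed at the belly, lower than about 16 mm above the pan, and tips over when pushed near the rim. It bears only light touches: a push of a few newtons is plenty.
- pan: Fixed round steel weighing pan, 90 mm across and 6 mm thick, held 12 mm clear above the scale's deck. Origin: centre of its flat top face, which the cup's foot stands on; z up. A thin dark ring, 46 mm across inside, is engraved round its centre, so the foot stands inside it when the cup is less than 7 mm off-centre. Its yaw has no meaning.
- scale: Black bench scale, fixed to the bar, deck 200 mm (along its x) by 130 mm (its y), top of the deck 22 mm above the bar. Origin: at bar height, straight below the pan's centre; the deck reaches from x = -135 to +65 mm. The tare button lies towards -x, beside a small display.
- tare_top (a point): Centre of the top face of the tare button: a plain round steel button 24 mm across in a grey collar 40 mm across and 12 mm high, on the scale's deck, 106 mm from the pan's centre. Released, its top is 43 mm above the bar, 9 mm above the collar; pressed right down it still stands 4 mm above the collar.
- tare (a joint): Travel of the tare button: 0 released, 0.005 m fully pressed (straight down). It springs back; fully down takes 4 N.
- tamper: Coffee tamper, steel with a dark wooden handle, standing on its 58 mm round base, 88 mm tall; loose bystander. Origin: centre of its underside.
- pitcher: Steel milk pitcher with a handle, 76 mm across and 95 mm tall; loose bystander. Origin: centre of its underside.
- jar: Amber jar with a wooden lid, 60 mm across and 85 mm tall; loose bystander. Origin: centre of its underside.
Mind the look-alikes: they are no part of the job. Several things have the shape of the cup; the one meant has the colours described above.

How it is judged:
On the way, in this order (a step that is already met when the one before it is completed fails the run):
1. the cup stands upright and still inside the pan's ring (horizontal distance between cup and pan below 0.007 m and angle between cup's own z axis and vertical below 0.06 rad and z of cup in the frame of pan between -0.003 and 0.003 m and linear speed of cup below 0.02 m/s), for 0.3 s.
2. the tare button is pressed right down (value of joint tare above 0.004 m), for 0.05 s.
At the end, for the whole second after the job is handed in: The cup stands upright (within 0.06 rad) and still on the pan, its axis within 7 mm of the pan's centre; the tare button has been pressed after that (more than 4 of its 5 mm) and is released again (all of step 1 and value of joint tare below 0.0015 m); the robot touches nothing.
It fails at once if the cup tips by more than 0.4 rad (angle between cup's own z axis and vertical above 0.4 rad).
It fails at once if the cup is lifted more than 12 mm off the pan, or falls off it (z of cup in the frame of pan above 0.012 m or z of cup in the frame of pan below -0.008 m).
It fails at once if the cup is gripped or struck with more than 12 N (contact force between any of the fingers, the arm and cup above 12 N).
It fails at once if the tare button is pressed while the cup is well off-centre (horizontal distance between cup and pan above 0.012 m and value of joint tare above 0.004 m).
It fails at once if the tamper, pitcher or jar is moved more than 20 mm (distance of any of tamper, pitcher, jar from where it was at the start of the episode above 0.02 m).
It also fails if it takes over 48 s, if anything falls off the work surface, if the arm or the gripper's body presses on something with over 40 N, if the wrist force passes 120 N, or if a joint passes its speed limit or range.

## Working session

There is one attempt and no reset: what is moved stays moved. The work goes in short steps, each a Python script; the robot and the scene stay as the last script left them, time stands still between calls to the robot, and variables do not carry over. Pictures are saved under pics/ and viewed, at most 10 in all, crops included, and the job is handed in when it is done.

```bash
mkdir -p pics; cat > h.py <<'E'
import numpy as np, cv2
from workcell import r, command_gripper, optics
def save(n,im): cv2.imwrite('pics/'+n+'.png',im[:,:,::-1])
def pts(name,depth,st=None):
    "world point per pixel"
    m=optics.camera_model(name);K=np.array(m['K']);h,w=depth.shape
    u,v=np.meshgrid(np.arange(w),np.arange(h))
    P=np.stack([(u-K[0,2])/K[0,0]*depth,(v-K[1,2])/K[1,1]*depth,depth],-1)
    return (P-np.array(m['t']))@np.array(m['R'])
def plane(name,uv,z):
    m=optics.camera_model(name);K=np.array(m['K']);R=np.array(m['R']);t=np.array(m['t'])
    c=-R.T@t; uv=np.atleast_2d(uv).astype(float)
    d=np.c_[(uv-K[:2,2])/np.diag(K)[:2],np.ones(len(uv))]@R
    return c+d*((z-c[2])/d[:,2])[:,None]
E
python3 - <<'E'
from h import *
a,da=optics.get_image('scene');b,db=optics.get_image('top')
np.savez('first.npz',a=a,da=da,b=b,db=db)
save('scene',a);save('top',b)
for n in('scene','top'):
    m=optics.camera_model(n);print(n,m['K'],-np.array(m['R']).T@m['t'],m['R'])
s=r.read_state();print(s['time_s'],s['eef_pos'],s['eef_rot'],r.tip_extent)
E
```

```text
scene [[478.91366423   0.         283.47510399]
 [  0.         478.91366423 208.84238684]
 [  0.           0.           1.        ]] [1.0109419  0.49631932 0.68279488] [[-0.66479792  0.74701971 -0.0022971 ]
 [ 0.51570013  0.4567098  -0.72489277]
 [-0.54046008 -0.48309182 -0.68885789]]
top [[494.50930612   0.         286.25926055]
 [  0.         494.50930612 216.30831572]
 [  0.           0.           1.        ]] [0.35349006 0.05320273 1.08002127] [[-0.00310572 -0.99990227 -0.01363111]
 [-0.9866388   0.00528439 -0.16283719]
 [ 0.16289331  0.01294325 -0.98655879]]
0.1 [0.22994505 0.47159871 0.25570837] [ 2.24953430e-01  9.74369267e-01 -6.54285828e-04 -2.38931274e-04] 0.025
```

View pics/scene.png

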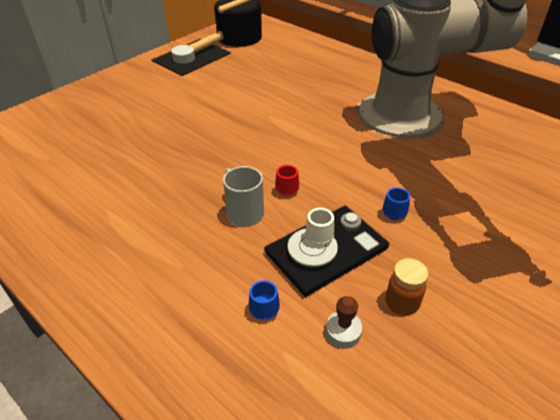

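View pics/top.png

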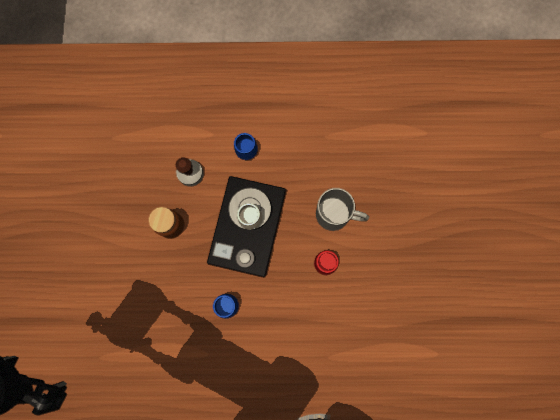

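The white cup at top (251,213) / scene (320,225) stands on the pan and fits the description. The blue cups at top (245,147) and (225,306) and the red one at (327,262) are the wrong colours and not on the scale. The tamper is at (188,170), the jar at (165,221), the pitcher at (336,209) and the button at (245,258). I'll confirm this with a crop and measure.

```bash
python3 - <<'E'
from h import *
d=np.load('first.npz');a,b=d['a'],d['b']
A=cv2.resize(a[190:300,250:400],None,fx=3.6,fy=3.6,interpolation=cv2.INTER_CUBIC)
B=cv2.resize(b[170:285,200:295],None,fx=2.6,fy=2.6*396/(115*2.6) ,interpolation=cv2.INTER_CUBIC)
B=cv2.resize(b[170:285,200:295],(250,396))
save('crop',np.hstack([A,B[:A.shape[0]]]) )
# deck rect in top
g=b.max(2)
m=((g<45)).astype(np.uint8);m[:170]=0;m[285:]=0;m[:,:200]=0;m[:,295:]=0
m=cv2.morphologyEx(m,cv2.MORPH_CLOSE,np.ones((3,3)))
c=max(cv2.findContours(m,0,2)[0],key=cv2.contourArea)
w=plane('top',c[:,0],.022)[:,:2]
rc=cv2.minAreaRect((w*1000).astype(np.float32));print('deck',rc,cv2.boxPoints(rc))
for n,im,dd in(('top',b,d['db']),('scene',a,d['da'])):
    P=pts(n,dd);x,y,z=P[...,0],P[...,1],P[...,2]
    reg=(abs(x-.45)<.3)&(abs(y-.12)<.3)
    m=(reg&(z>.03)&(z<.4)).astype(np.uint8)
    k,l,s,cc=cv2.connectedComponentsWithStats(m)
    for i in range(1,k):
        if s[i,4]>60:
            q=P[l==i];t=q[q[:,2]>np.percentile(q[:,2],98)-.008]
            print(n,i,s[i],cc[i].round(),'zmax',q[:,2].max().round(3),'top mean',((t.max(0)+t.min(0))/2).round(3),'ext',np.ptp(t,axis=0).round(3))
E
```

```text
deck ((508.8179931640625, 152.67034912109375), (130.01150512695312, 198.01611328125), 76.65093231201172) [[397.47626  112.280235]
 [590.1423    66.56167 ]
 [620.1597   193.06046 ]
 [427.4937   238.77902 ]]
top 1 [234 133  23  25 263] [245. 146.] zmax 0.061 top mean [0.683 0.156 0.056] ext [0.046 0.046 0.01 ]
top 2 [176 157  19  21 256] [185. 166.] zmax 0.093 top mean [0.629 0.281 0.088] ext [0.029 0.026 0.01 ]
top 7 [ 229  188   42   42 1362] [250. 209.] zmax 0.101 top mean [0.521 0.144 0.095] ext [0.046 0.045 0.012]
top 8 [316 188  54  41 678] [339. 208.] zmax 0.1 top mean [ 0.537 -0.035  0.095] ext [0.076 0.073 0.01 ]
top 9 [149 207  33  31 766] [165. 222.] zmax 0.09 top mean [0.513 0.322 0.085] ext [0.052 0.053 0.01 ]
top 12 [236 249  19  19 274] [245. 258.] zmax 0.047 top mean [0.436 0.157 0.042] ext [0.036 0.028 0.009]
top 13 [315 251  24  24 188] [326. 263.] zmax 0.061 top mean [ 0.428 -0.017  0.056] ext [0.044 0.046 0.01 ]
top 14 [213 294  25  25 214] [226. 306.] zmax 0.061 top mean [0.338 0.194 0.056] ext [0.044 0.045 0.009]
top 15 [ 35 387  32  29 558] [ 50. 401.] zmax 0.351
[... 222 characters left out ...]
op mean [ 0.536 -0.034  0.09 ] ext [0.076 0.077 0.009]
scene 3 [384 187  26  26 483] [397. 199.] zmax 0.057 top mean [0.337 0.197 0.052] ext [0.049 0.046 0.01 ]
scene 4 [ 288  208   50   59 2064] [314. 240.] zmax 0.098 top mean [0.521 0.145 0.092] ext [0.048 0.046 0.011]
scene 5 [341 212  20  16 235] [351. 220.] zmax 0.044 top mean [0.438 0.158 0.04 ] ext [0.023 0.027 0.009]
scene 6 [ 388  258   40   48 1477] [408. 282.] zmax 0.087 top mean [0.513 0.324 0.082] ext [0.054 0.052 0.01 ]
scene 7 [249 280  30  33 637] [263. 296.] zmax 0.058 top mean [0.684 0.158 0.053] ext [0.046 0.047 0.01 ]
scene 8 [336 296  23  32 540] [346. 310.] zmax 0.089 top mean [0.63  0.284 0.084] ext [0.029 0.028 0.009]
```

View pics/crop.png

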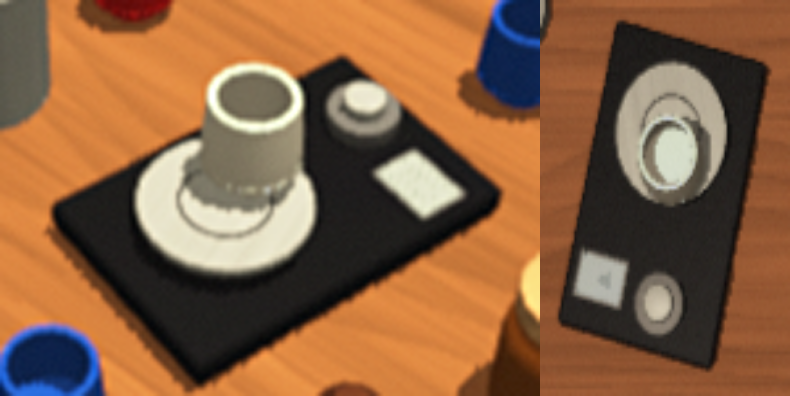

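The crop confirms it. The white cup is on the pan at about (0.521, 0.1445), and the ring shows to its +x side. From the deck, the pan centre is about (0.543, 0.145), so the push is about 22 mm along +x. I'll fit the pan circle, then make a first, shorter push.

```bash
cat >> h.py <<'E'
from scipy.optimize import least_squares
def cup(name,dd):
    P=pts(name,dd).reshape(-1,3)
    q=P[(np.hypot(P[:,0]-.535,P[:,1]-.145)<.05)&(P[:,2]>.06)&(P[:,2]<.115)]
    t=q[q[:,2]>np.percentile(q[:,2],97)-.008][:,:2]
    hull=cv2.convexHull((t*1000).astype(np.float32))[:,0]
    return least_squares(lambda p:np.hypot(*(hull-p).T)-23,hull.mean(0),loss='soft_l1').x
def pan(name,im,dd):
    P=pts(name,dd);m=((np.hypot(P[...,0]-.535,P[...,1]-.145)<.07)&(P[...,2]>.032)&(P[...,2]<.050)).astype(np.uint8)
    c=np.vstack(cv2.findContours(m,0,1)[0])[:,0]
    w=plane(name,c,.040)[:,:2]*1000
    return least_squares(lambda p:np.hypot(*(w-p).T)-45,[540,145],loss='soft_l1',f_scale=1).x
Q=[0,1,0,0]
E
python3 - <<'E'
from h import *
d=np.load('first.npz')
for n,i,dd in(('top',d['b'],d['db']),('scene',d['a'],d['da'])): print(n,'cup',cup(n,dd),'pan',pan(n,i,dd))
command_gripper(0.0,20)
r.reach([.46,.1445,.20],Q)
p,dd=optics.get_image('scene');print('scene now',cup('scene',dd));save('above',p)
i,_=optics.get_image('wrist');save('wrist',i)
print(r.read_state()['eef_pos'],r.read_state()['time_s'],r.read_state()['grip_width'],r.read_state()['contact_force'])
E
```

```text
top cup [521.01802987 142.96984119] pan [542.67712222 145.09593918]
scene cup [520.82990906 144.79413246] pan [546.26073134 148.84833581]
scene now [520.88861068 144.65941591]
[0.45983015 0.14535322 0.20015681] 2.4667 6.655779151627332e-05 [-0.48844901  0.13695079  0.52298412]
```

View pics/wrist.png

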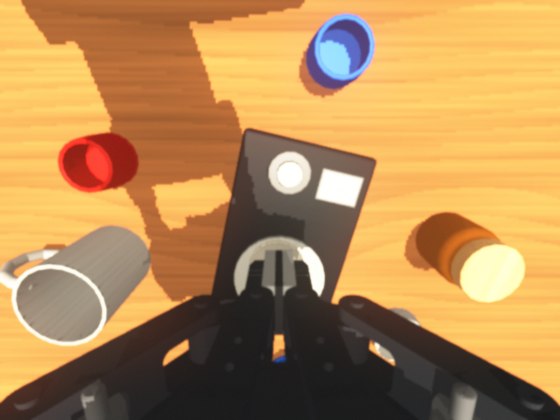

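View pics/above.png

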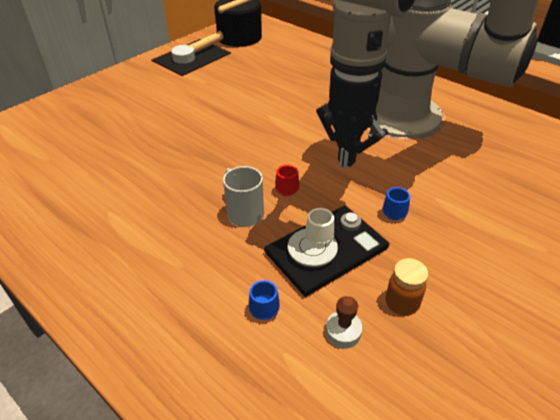

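The wrist view shows the closed fingers over the button-to-pan line with nothing else near. The scene view shows the cup unmoved at (320,225). Pan centre is (0.5428, 0.145), cup (0.5209, 0.1445). I'll descend behind the cup and tap.

```bash
python3 - <<'E'
from h import *
r.move_straight([.468,.1443,.12],Q,speed=.15)
print(r.move_straight([.468,.1443,.073],Q,speed=.06,max_force=6))
r.hold(.2)
s=r.read_state();print(s['eef_pos'],s['contact_force'])
i,dd=optics.get_image('scene');print(cup('scene',dd))
hit=r.move_straight([.496,.1444,.073],speed=.02,max_force=4)
s=r.read_state();print(hit,s['eef_pos'],s['contact_force'],s['time_s'])
i,dd=optics.get_image('scene');print(cup('scene',dd))
save('push1',cv2.resize(i[130:290,220:420],(750,600)))
E
```

```text
False
[0.46821396 0.14433691 0.07334757] [ 0.25318637 -0.11341032  0.35559346]
[520.982851   144.80416155]
False [0.49600134 0.14441625 0.07302745] [ 0.07675405 -0.67126771  0.34720973] 5.8833
[503.98059408 151.66015199]
```

View pics/push1.png

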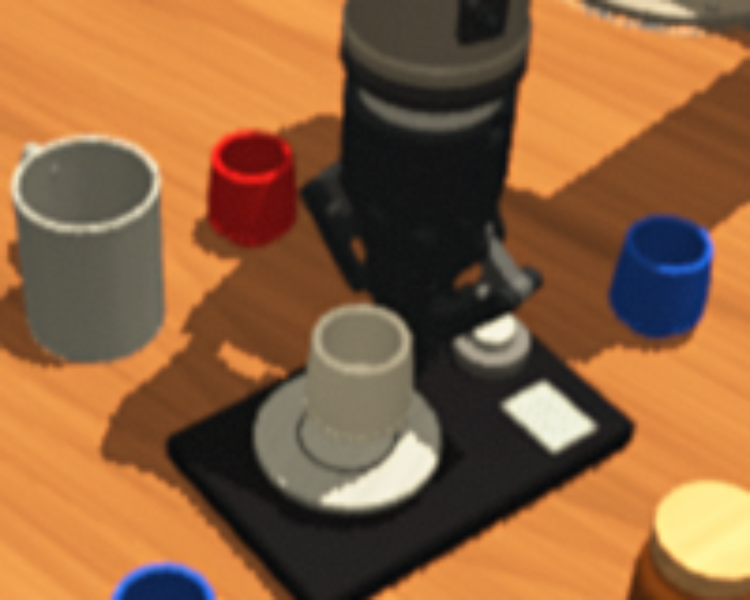

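The cup is upright and partly over the ring, with the finger behind it. The gripper spoiled the cup estimate, so I'll restrict it to bright pixels at rim height.

```bash
cat >> h.py <<'E'
def cup2(name='scene'):
    im,dd=optics.get_image(name);P=pts(name,dd);b=im.min(2)>75
    q=P[b&(np.hypot(P[...,0]-.535,P[...,1]-.145)<.055)&(P[...,2]>.084)&(P[...,2]<.102)]
    hull=cv2.convexHull((q[:,:2]*1000).astype(np.float32))[:,0]
    f=least_squares(lambda p:np.hypot(*(hull-p).T)-23,hull.mean(0),loss='soft_l1')
    return f.x.round(1),len(q),np.ptp(q[:,:2],axis=0).round(3)
E
python3 - <<'E'
from h import *
print(cup2())
hit=r.move_straight([.502,.1446,.073],speed=.015,max_force=4)
print(hit,r.read_state()['contact_force'],cup2())
r.move_straight([.485,.1446,.073],speed=.05);r.hold(.2);print(cup2(),cup2('top'),r.read_state()['time_s'])
E
```

```text
(array([533., 145.]), 317, array([0.047, 0.047]))
False [-0.11248611  0.92105731  0.44357156] (array([539.6, 144.7]), 313, array([0.049, 0.046]))Traceback (most recent call last):
  File "<stdin>", line 5, in <module>
  File "h.py", line 31, in cup2
    hull=cv2.convexHull((q[:,:2]*1000).astype(np.float32))[:,0]
         ~~~~~~~~~~~~~~~~~~~~~~~~~~~~~~~~~~~~~~~~~~~~~~~~~^^^^^
TypeError: 'NoneType' object is not subscriptable
```

```bash
python3 - <<'E'
from h import *
hit=r.move_straight([.505,.1446,.073],speed=.02,max_force=4)
print(hit,cup2())
r.move_straight([.475,.1446,.073],speed=.06)
r.move_straight([.45,.15,.16],speed=.15);r.hold(.3)
print(cup2());i,_=optics.get_image('scene');s=r.read_state();print(s['time_s'],s['contact_force'])
save('aft',cv2.resize(i[190:290,250:400],(780,520),interpolation=cv2.INTER_CUBIC))
E
```

```text
False (array([541.7, 145. ]), 316, array([0.054, 0.046]))
(array([542. , 145.3]), 312, array([0.047, 0.049]))
10.3833 [-0.63013228 -0.03232593 -0.25216348]
```

View pics/aft.png

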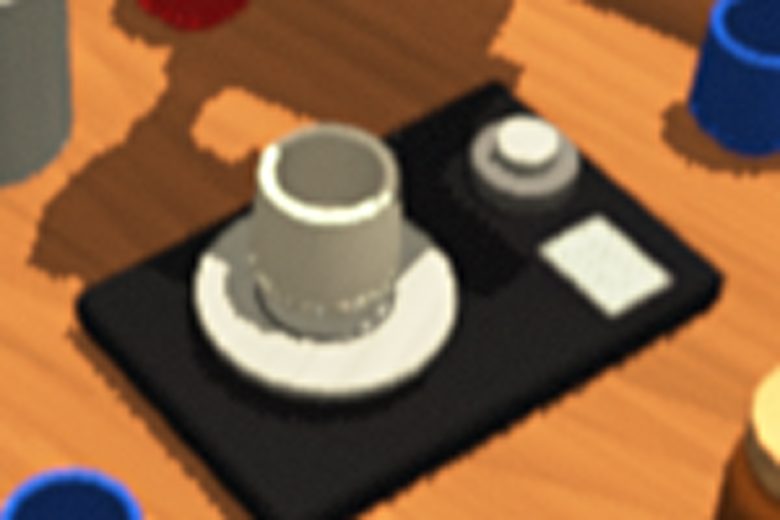

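The cup stands centred: the pan spans crop x 195–458 and the foot is centred at about 327. Measured offset is about 1 mm. Next is the button at (0.437, 0.1575).

```bash
python3 - <<'E'
from h import *
r.move_straight([.437,.1575,.10],Q,speed=.1);r.hold(.2)
hit=r.move_straight([.437,.1575,.060],Q,speed=.02,max_force=9)
s=r.read_state();print(hit,s['eef_pos'],s['contact_force'])
r.hold(.3);s=r.read_state();print(s['eef_pos'],s['contact_force'])
r.move_straight([.437,.1575,.18],speed=.1)
r.hold(.3);i,dd=optics.get_image('scene');print(cup2(),r.read_state()['time_s'])
P=pts('scene',dd);q=P[(np.hypot(P[...,0]-.437,P[...,1]-.1575)<.007)];print('button z',np.median(q[:,2]))
save('end',i)
E
```

```text
True [0.43700875 0.15752919 0.06300601] [-0.67523078 -0.9287659   6.7593403 ]
[0.43701969 0.15752001 0.06297574] [-0.69884689 -0.32812297  6.70517109]
(array([542.2, 145.3]), 313, array([0.047, 0.046])) 15.05
button z 0.04264070206866673
```

The button went fully down (tip at 38 mm, about 6.7 N) and came back up to 42.6 mm. The cup is still centred.

```bash
python3 -c "
from h import *
print(r.finish_job())"
```

```text
the job is handed in; nothing more can be done
None
```

The job is handed in: by camera measurement the cup stands upright about 1 mm off the pan's centre, the tare button was pressed fully down and came back up, and no other object was touched; no verdict was returned.

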